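Shut the deep drain cock in the engine case with the long T-key

ROBOT

A 6-joint arm with a two-finger parallel gripper is mounted at the origin on the work surface. World frame = base frame: x ahead of the robot, y to its left, z up, the work surface at z = 0. Lengths are in mm, angles in rad, forces in N, time in s.
With the tool pointing down it reaches from about 275 to 1000 mm from the base axis. Payload 8.4 kg.
Tool frame: the origin (TCP) lies at the very end of the fingers, on their centre line; the grasp point (between the pads) lies 19 mm behind it; z points along the fingers, y is the direction in which the jaws open and shut (so a half turn about z gives the same grasp; the last joint's range is limited). The gripper opens to 85 mm and grips with 20 to 120 N. Pads are 22 mm wide; open, the fingers measure 114 mm over their backs; the gripper's body (76 mm by 85 mm) begins 54 mm behind the grasp point. The pads swing forward as they close: fully open they stand 13 mm farther back than shut.
Start: joints at [-1.173, 0.353, 1.633, -0, 1.155, -0.002], TCP at [243.27, -575.715, 191.581] pointing down, gripper open.
Joint ranges: [-2.63, 2.63], [-0.92, 2.1], [0.06, 2.66], [-1.3, 4.44], [0, 2.69], [-3.02, 3.02]. Speed limits (rad/s): [2.22, 2.22, 2.79, 3.14, 3.14, 3.14].

INTERFACE

Orientations are given as [roll, pitch, yaw] about the fixed x, y, z axes, in that order (R = Rz(yaw) Ry(pitch) Rx(roll)).
In Python, from rig import r, vision gives the robot as it stands.
- The arm moves only by the tool move_arm, never from a script. Its argument "series" is text: rows parted by semicolons, each of 7 numbers parted by spaces: the closure, from -1 (fully open) to 1 (shut), then the shift along the tool's x, y, z in units of 40 mm (1.0 is 40 mm), then the turn, a rotation vector about the tool's x, y, z in degrees. In form: grip tx ty tz ax ay az; .... A call has 1 to 20 rows; each row shifts and turns the pose as measured when the row begins, along the tool's axes as they then stand; what a row does not reach is not made up. A row lasts 1/8 s, in which the tool goes at most 62.5 mm and 10.7 degrees, less where a joint would pass 70% of its speed; a pose out of reach is approached as far as the arm can. A call is refused whole if a number of a shift passes 1 or a number of a turn 10.7, either way. A call with a gripper value outside its range is refused whole. The fingers move at their own pace and stop on an object; "grip_force" is the grip in N (left out, the last holds). Time passes only in rows, so rows that do not move let the fingers close. It gives the time, the measured TCP pose, the force and the opening at its end, in the units of the state.
- r.sense(): the state, without advancing time (a new reading comes with each control period).
- vision.grab_frame(name): name is "scene" or "top" or "wrist"; returns the picture (480x640x3 uint8, red, green, blue); there is no depth.
- vision.camera_params(name): a dict with "fx", "fy", "cx", "cy" (pixels), "k1" (the pictures are not rectified: a ray, as slopes to the right and down, at radius r is drawn at 1 + k1 r^2 times it, then the intrinsics apply), "position" and "rotation" of the camera in the world. Camera axes: x right, y up, looking along -z (the intrinsics and any distortion apply to the point x, -y, -z); pixel columns grow to the right and rows downward; lengths in mm; the calibration is good to about 2 mm. A picture is of the moment at which its call begins: read the wrist's pose just before it. camera_params takes no time and is no camera call; for the wrist camera it gives the pose at the moment of the call.
- r.sign_off(): hands the job in, once; it reports no verdict.
The state is a dict: "clock": time; "qpos": joint angles; "qvel": joint speeds; "joint_efforts": joint torques, N m; "eef_pos": TCP position; "tcp_rot": TCP orientation; "contact_force": force on the tool from outside, world axes, zero at the start; "wrist_torque": the same for the moment, N m; "opening": opening from 0.0 (shut) to 1.0 (fully open).
Only numpy, scipy, OpenCV 4.12 (cv2) and the standard library are available. Lean on these libraries where they do the work, as an engineer would, in place of code of your own. Each camera call takes 0.05 s, during which the arm holds its last target. There are 200 camera calls.

TASK

Take the long T-key with the square box socket out of its stand, lower it down the deep well in the finned engine case and work it round by feel until its socket drops fully over the square stem at the bottom. Then turn the stem clockwise (seen from above) up to its stop so that the drain cock is shut, draw the key out and hang it upright in its own stand again, leaving the other tools and parts where they are.

Things in the scene. Friction and masses are not known exactly. Their poses are not given: they have to be found in the camera images.
- key: the long T-key, loose, plain steel, about 0.3 kg, upright, hanging by its collar in its stand. Origin: centre of the lower end, z up the shank, x along the T-bar. From the origin up: box socket 0 to 34 mm, 24.4 mm square outside; round shank 12 mm thick; disc collar 54 mm across, 118 to 123 mm; T-bar 158 to 174 mm, 90 mm long in x, 14 mm wide in y
- key_bar (a point): middle of the T-key's bar (16 mm tall), 166 mm above the key's lower end; pinch here across the 14 mm width (key y). The other T-tool is smaller, with a round bar and a thin round rod
- key_collar (a point): on the key's axis at the underside of its collar, 118 mm above the lower end
- key_mouth (a point): on the key's axis at its lower end, the socket's mouth: the opening is 18.4 mm square, 26 mm deep, sides parallel to key x and y
- stand_a_hole (a point): centre of the 42 mm round hole in the top plate of the T-key's own stand, at the plate's top, 130 mm above the table. The stand is fixed, 100 x 100 mm, plate 8 mm thick on four thin posts, open below; it stands left or right of the case, and the other stand (same form) holds the smaller T-tool
- case: the finned aluminium engine case, fixed, 150 mm (its x) by 130 mm (its y), finned block 94 mm tall, with one vertical round well in the middle, in a tube that stands 118 mm above the table. Origin under its centre, at table height.
- well_mouth (a point): on the well's axis at its mouth, 118 mm above the table; the bore is 39 mm across, flared to about 55 mm in the top 10 mm, its floor is 15 mm above the table
- stem_shoulder (a point): on the well's axis at the stem's shoulder, 33 mm above the table, 85 mm below the mouth. Below it the stem is a 16 mm square, 18 mm tall, down to the well's floor; above it a round nose tapers from 15.6 to 10 mm across in 6 mm. A socket at a wrong angle rests on the shoulder; within about 10 degrees of the square it drops 18 mm
- stem (a joint): angle of the stem, rad, growing clockwise seen from above: starts at 0 to 0.5 (open), shut at the hard stop at 1.6. Dry friction about 0.15 N m, stays where left. It does not tell how the square is clocked about the vertical: that may be any angle, in no reading, to be found by touch. The socket has about 10 degrees of play on the square either way
- driver: bystander: smaller T-tool with thin round rod, hanging in the other stand; origin at its lower end, 100 mm under its collar
- piston: bystander: aluminium piston, 76 mm across, 60 mm tall, origin under its centre
- tin: bystander: tin 86 mm across, 95 mm tall, origin under its centre
- bearing: bystander: steel ring 52 mm across, 15 mm tall, lying flat, origin under its centre
- oil: bystander: bottle 70 mm across, 160 mm tall, origin under its centre
- spanner: bystander: steel spanner 200 mm long lying at the right
- screwdriver: bystander: screwdriver 210 mm long lying at the right
Mind the look-alikes: they are no part of the job. Leave any brown look-alike of the key alone. What is shaped like the part that bears stand_a_hole but pink is not meant.

How it is judged (in metres and radians):
On the way, in this order (a step that is already met when the one before it is completed fails the run):
1. the key's socket is down over the square stem, at least 8 of its 18 mm (z of key_mouth in the frame of stem_shoulder below -0.008 m and horizontal distance between key_mouth and stem_shoulder below 0.005 m), for 0.1 s.
2. the stem is turned to its stop by the key on it (value of joint stem above 1.5 rad and z of key_mouth in the frame of stem_shoulder below -0.008 m), for 0.1 s.
At the end, for the whole second after the job is handed in: The stem has been turned to within 0.1 rad of its stop (above 1.5 rad), and the key hangs at rest in its own stand: collar flat on the plate (within 5 mm), within 12 mm of the hole's centre, upright within 0.1 rad (value of joint stem above 1.5 rad and horizontal distance between key_collar and stand_a_hole below 0.012 m and z of key_collar in the frame of stand_a_hole between -0.005 and 0.005 m and angle between key's own z axis and vertical below 0.1 rad and linear speed of key below 0.02 m/s); the robot touches nothing.
It fails at once if another tool or part is pushed more than 30 mm from its place (distance of any of driver, piston, tin, bearing, oil, spanner, screwdriver from where it was at the start of the episode above 0.03 m).
It also fails if it takes over 67 s, if anything falls off the work surface, if the arm or the gripper's body presses on something with over 40 N, if the wrist force passes 120 N, or if a joint passes its speed limit or range.

## Working session

There is one attempt and no reset: what is moved stays moved. The work goes in short steps, Python scripts to look and compute and a tool call to move; the robot and the scene stay as the last step left them, time stands still between calls to the robot, and variables do not carry over. Pictures are saved under pics/ and viewed, about 8 in all and at most 12, crops included, and the job is handed in when it is done.

Besides the shell and the picture viewer there is one more tool, called after "Call:" as a command line: name --argument value ..., lists and objects as JSON in quotes. move_arm: Moves the arm, as the interface text tells. Its arguments: {"type":"object","properties":{"series":{"type":"string"},"grip_force":{"type":"number"}},"required":["series"]}

```bash
mkdir -p pics; ls
python3 - <<'E'
from rig import r, vision
import cv2, numpy as np
print(r.sense())
a=vision.grab_frame("scene");b=vision.grab_frame("top")
cv2.imwrite("pics/scene.png",a[:,:,::-1]);cv2.imwrite("pics/top.png",b[:,:,::-1])
for n in("scene","top","wrist"):print(n,vision.camera_params(n))
E
```

```text
pics
{'clock': 0.0, 'qpos': array([-1.17337600e+00,  3.53634622e-01,  1.63410438e+00, -1.36917415e-05,
        1.15521716e+00, -2.37589135e-03]), 'qvel': array([ 2.87538656e-05,  1.91007960e-04, -2.98209242e-04, -7.68084188e-05,
        3.84355634e-04, -1.67951338e-03]), 'joint_efforts': array([ 3.48912545e-04, -6.05249977e+01, -3.42056680e+01,  7.31253658e-05,
        9.49096080e-03,  2.58540155e-06]), 'eef_pos': array([ 243.07828373, -575.23143555,  190.88290404]), 'tcp_rot': array([-3.14022912e+00,  9.27920534e-06,  3.99801765e-01]), 'contact_force': array([-0.45442055, -0.38673084,  0.63670155]), 'wrist_torque': array([ 0.00682467,  0.03909804, -0.03796309]), 'opening': 1.0000175071176447}
scene {'fx': 623.1822871316066, 'fy': 623.1822871316066, 'cx': 320.34238983214493, 'cy': 230.58084470554707, 'k1': 0.012324741295481794, 'position': array([1235.91382318,  469.53024209, 1262.28192278]), 'rotation': array([ 0.6526523 , -0.00852134,  2.20550966])}
top {'fx': 455.64674439073787, 'fy': 455.64674439073787, 'cx': 319.544579233844, 'cy': 238.9377599076333, 'k1': -0.00045385756521198063, 'position': array([ 394.56423615,  -17.71241654, 1374.48199625]), 'rotation': array([ 0.10371793, -0.0097279 , -1.55160971])}
wrist {'fx': 387.580443726058, 'fy': 387.580443726058, 'cx': 317.25788040270527, 'cy': 238.88234542356668, 'k1': -0.08549756327068231, 'position': array([ 309.84587382, -547.5894041 ,  373.70340763]), 'rotation': array([-2.89231844e-01,  9.63197135e-04, -1.16955698e+00])}
```

View pics/scene.png

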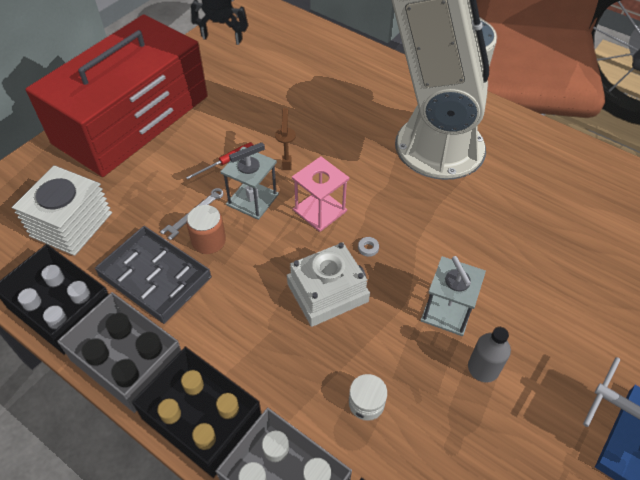

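View pics/top.png

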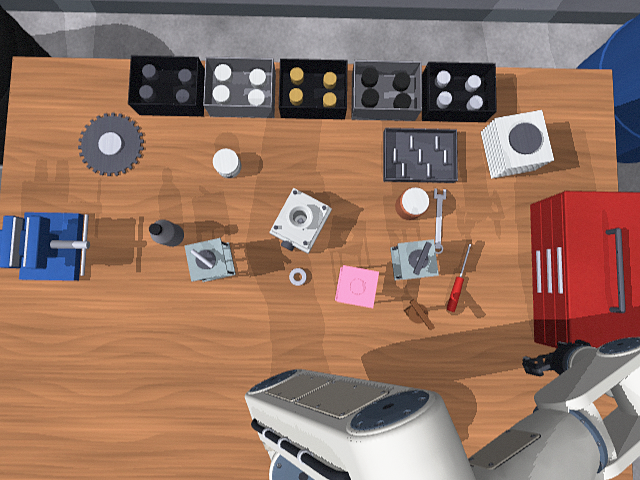

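Scene view: the two grey stands are at about (250,180) and (455,290), the case is at (328,280), and the pink stand and brown T-key are decoys. Top view: stands at (209,258) and (414,259), case well at (300,215). I'll zoom in to tell the tools apart.

Run:
```python
import cv2, numpy as np
s=cv2.imread("pics/scene.png");t=cv2.imread("pics/top.png")
f=lambda im,x,y,w=80,h=60:cv2.resize(im[y-h//2:y+h//2,x-w//2:x+w//2],(400,300),interpolation=cv2.INTER_CUBIC)
g=np.vstack([np.hstack([f(s,455,285,107,80),f(s,252,175,107,80)]),np.hstack([f(t,207,258),f(t,418,258)])])
cv2.imwrite("pics/z1.png",g)
```

```text
(no output)
```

View pics/z1.png

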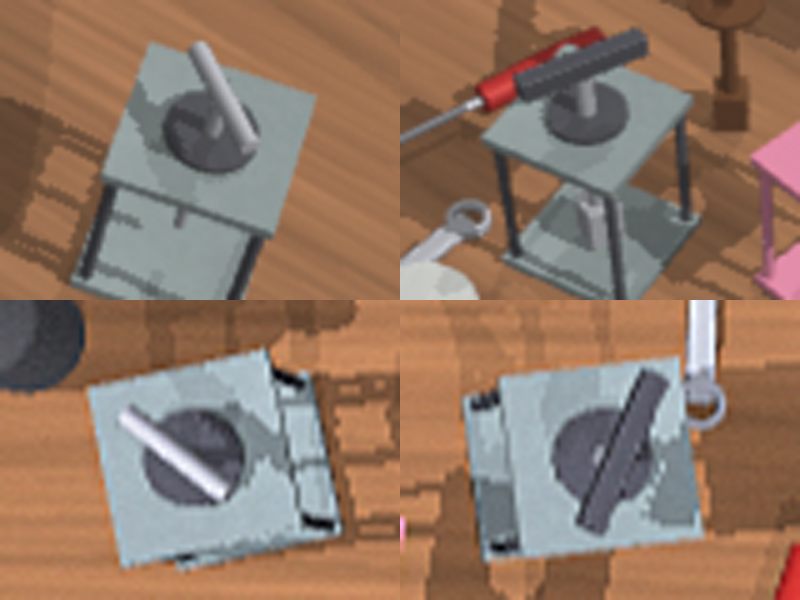

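Right-hand stand (top view about (415,258)) holds the key: it has a square dark bar and a visible box socket. The left one is the round-bar driver. Next I'll measure the key, the stand and the well.

```bash
cat > h.py <<'E'
import cv2, numpy as np
from scipy.spatial.transform import Rotation as R
from rig import r, vision
def K(c): return np.array([[c["fx"],0,c["cx"]],[0,c["fy"],c["cy"]],[0,0,1]])
def ray(c,p):
    u=cv2.undistortPoints(np.array([[p]],float),K(c),np.array([c["k1"],0,0,0,0.]))[0,0]
    d=R.from_euler("xyz",c["rotation"]).apply([u[0],-u[1],-1]); return c["position"],d/np.linalg.norm(d)
def onz(c,p,z):
    o,d=ray(c,p); return o+d*(z-o[2])/d[2]
def tri(rays):
    A=0;b=0
    for o,d in rays:
        P=np.eye(3)-np.outer(d,d);A=A+P;b=b+P@o
    x=np.linalg.solve(A,b); return x,[np.linalg.norm((np.eye(3)-np.outer(d,d))@(x-o)) for o,d in rays]
def proj(c,X):
    p=R.from_euler("xyz",c["rotation"]).inv().apply(np.array(X)-c["position"]); u=np.array([p[0],-p[1]])/-p[2]
    u=u*(1+c["k1"]*(u@u)); return np.array([c["fx"]*u[0]+c["cx"],c["fy"]*u[1]+c["cy"]])
E
python3 - <<'E'
from h import *
ct=vision.camera_params("top");cs=vision.camera_params("scene")
# bar ends (top face z~186) from zoomed crops
T=[(429,243.5),(416.5,273)]
for p in T: print("bar end",onz(ct,p,183))
S=[(252-53.5+(530-400)/3.74,175-40+80/3.75),(252-53.5+(640-400)/3.74,175-40+45/3.75)]
for p in S: print("bar end scene",onz(cs,p,183))
# plate masks
for c,f,(x,y) in((ct,"top",(415,258)),(cs,"scene",(250,170))):
    im=cv2.imread(f"pics/{f}.png"); h=cv2.cvtColor(im,cv2.COLOR_BGR2HSV)
    print(f, [h[q[1],q[0]] for q in ([(398,250),(430,270),(405,275)] if f=="top" else [(235,170),(262,160)])])
    m=cv2.inRange(h,(70,15,90),(110,90,255)); roi=np.zeros_like(m); cv2.rectangle(roi,(x-45,y-45),(x+45,y+45),255,-1); m&=roi
    cn=max(cv2.findContours(m,0,2)[0],key=cv2.contourArea); print(cv2.contourArea(cn),cv2.boundingRect(cn))
# plate corners by eye from crops, z=130
C=[(378+(500-400)/5,228+(379-300)/5),(378+(680-400)/5,228+(357-300)/5),(378+(704-400)/5,228+(535-300)/5),(378+(485-400)/5,228+(560-300)/5)]
P=np.array([onz(ct,p,130) for p in C]);print("plate top",P[:,:2],P.mean(0),[np.linalg.norm(P[i]-P[i-1]) for i in range(4)])
print("well top",onz(ct,(300,215),118)," scene",onz(cs,(328,266),118))
E
```

```text
bar end [ 512.53964289 -315.27040007  183.        ]
bar end [ 434.39783832 -282.0738328   183.        ]
bar end scene [ 510.68190411 -311.92107914  183.        ]
bar end scene [ 444.32032851 -275.66145332  183.        ]
top [array([ 99,  30, 137], dtype=uint8), array([100,  33, 138], dtype=uint8), array([ 99,  27, 187], dtype=uint8)]
1430.5 (391, 240, 47, 40)
scene [array([ 90,  16, 157], dtype=uint8), array([ 88,  20, 152], dtype=uint8)]
1398.5 (221, 153, 57, 63)
plate top [[ 515.24319716 -243.13067634]
 [ 529.40350792 -342.36594778]
 [ 431.90694781 -354.83272225]
 [ 415.99247501 -235.07553753]] [ 473.13653197 -293.85122098  130.        ] [np.float64(99.57706116580846), np.float64(100.24047834051458), np.float64(98.29038457104534), np.float64(120.80999021725926)]
well top [591.52484747  28.31867691 118.        ]  scene [595.14953892  30.87442812 118.        ]
```

Call:
move_arm --series "-1 0.8 -0.41 -0.27 0 0 0;-1 0.8 -0.41 -0.27 0 0 0;-1 0.8 -0.41 -0.27 0 0 0;-1 0.8 -0.41 -0.27 0 0 0;-1 0.8 -0.41 -0.27 0 0 0;-1 0.8 -0.41 -0.27 0 0 0;-1 0.8 -0.41 -0.27 0 0 0;-1 0.8 -0.41 -0.27 0 0 0;-1 0.8 -0.41 -0.27 0 0 0;-1 0.8 -0.41 -0.27 0 0 0"

```text
clock: 1.35
eef_pos: [478.0, -291.2, 298.0]
tcp_rot: [-3.132, 0.002, 0.395]
contact_force: [0.4, -0.5, 0.2]
opening: 1.0
```

Call:
move_arm --series "-1 0 0 0 0 0 -10.5;-1 0 0 0 0 0 -10.5;-1 0 0 0 0 0 -10.5;-1 0 0 0 0 0 -10.5;-1 0 0 0 0 0 -10.5;-1 0 0 0 0 0 -10.5;-1 0 0 0 0 0 -10.5;-1 0 0 0 0 0 -10.5;-1 0 0 0 0 0 -10.5;-1 0 0 0 0 0 -10.5;-1 0 0 0 0 0 -10.5;-1 0 0 0 0 0 -10.5"

```text
clock: 2.85
eef_pos: [477.6, -286.8, 294.4]
tcp_rot: [3.137, -0.016, 2.647]
contact_force: [0.6, -0.2, 0.7]
opening: 0.999
```

Run:
```python
from h import *
c=vision.camera_params("wrist"); w=vision.grab_frame("wrist"); cv2.imwrite("pics/w1.png",w[:,:,::-1]); np.save("w1.npy",np.r_[c["position"],c["rotation"]])
s=r.sense();print(s["eef_pos"],s["tcp_rot"],s["qpos"],c["position"],c["rotation"])
for X in [(512,-315,186),(434,-282,186),(473.5,-299,130)]: print(proj(c,X))
```

```text
[ 477.51547279 -286.8160666   294.34117409] [ 3.13666177 -0.01615303  2.65669864] [-0.546283    0.1734547   1.64285755  0.0040361   1.34170729 -1.63309433] [ 415.48418683 -254.92258234  478.29441161] [-0.27395929 -0.00490216  1.07795842]
[306.46606928 276.30358127]
[295.17321711 170.70623389]
[302.962569   211.65617133]
```

View pics/w1.png

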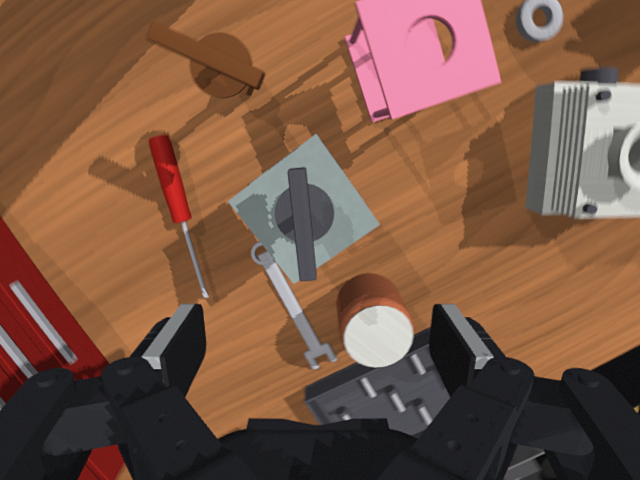

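Run:
```python
from h import *
c=vision.camera_params("wrist"); im=cv2.imread("pics/w1.png"); h=cv2.cvtColor(im,cv2.COLOR_BGR2HSV)
m=cv2.inRange(h,(0,0,0),(179,80,100)); 
for y in (172,176,180,232+16,256,262,268,274,278):
    x=np.where(m[y,275:330])[0]+275; print(y,x.min(),x.max(),len(x))
q=[(297.5,168.5),(307.5,280)]
a,b=[onz(c,p,186) for p in q]; d=a-b; print(a,b,np.linalg.norm(d),(a+b)/2,np.degrees(np.arctan2(d[1],d[0])))
# collar circle, top face z=135
cc=[onz(c,p,135) for p in((275,212),(333.5,212))];print(cc,np.linalg.norm(cc[0]-cc[1]))
# plate corners
P=np.array([onz(c,p,130)[:2] for p in((228,202),(316,135),(380,223),(295,284))]);print(P,P.mean(0))
```

```text
172 288 305 18
176 288 306 19
180 288 306 19
248 296 313 18
256 297 314 18
262 298 314 17
268 298 315 18
274 299 315 17
278 300 315 16
[ 433.28542639 -280.04178423  186.        ] [ 515.41096357 -315.39513227  186.        ] 89.41176138963317 [ 474.34819498 -297.71845825  186.        ] 156.70912017556202
[array([ 461.2210888 , -320.84924592,  135.        ]), array([ 485.84957206, -274.11026552,  135.        ])] 52.83080992139863
[[ 433.65900092 -355.25957727]
 [ 418.67920994 -256.61860453]
 [ 516.14569352 -240.95731442]
 [ 532.65240462 -339.50891873]] [ 475.28407725 -298.08610374]
```

```bash
cat >> h.py <<'E'
def delta(xyz,yaw,s=None):
    s=s or r.sense(); A=R.from_euler("xyz",s["tcp_rot"]); B=R.from_euler("xyz",[np.pi,0,yaw])
    t=A.inv().apply(np.array(xyz)-s["eef_pos"])/40; w=np.degrees((A.inv()*B).as_rotvec())
    print("t",s["clock"],"pos",s["eef_pos"].round(1),"rpy",s["tcp_rot"].round(4),"F",s["contact_force"].round(1),"M",s["wrist_torque"].round(2),"q",s["qpos"].round(2)); print("shift40",t.round(3),"turn",w.round(2))
E
python3 -c "
from h import *
delta((474.3,-297.7,230),2.735)"
```

```text
t 2.9 pos [ 477.5 -286.8  294.3] rpy [ 3.1367 -0.0162  2.6567] F [ 0.   0.2 -0.2] M [-0.02  0.05  0.04] q [-0.55  0.17  1.64  0.    1.34 -1.63]
shift40 [-0.082 -0.286  1.606] turn [ 0.32 -0.91 -4.49]
```

Call:
move_arm --series "-1 -0.04 -0.14 0.4 0.32 -0.91 -4.49;-1 -0.04 -0.14 0.6 0 0 0;-1 0 0 0.6 0 0 0;-1 0 0 0 0 0 0"

```text
clock: 3.4
eef_pos: [474.9, -298.1, 228.2]
tcp_rot: [-3.142, -0.0, 2.726]
contact_force: [0.0, 0.1, -0.6]
opening: 0.997
```

```bash
python3 -c "
from h import *
delta((474.3,-297.7,159),2.735)"
```

```text
t 3.4 pos [ 474.9 -298.1  228.2] rpy [-3.1416e+00 -5.0000e-04  2.7264e+00] F [ 0.   0.1 -0.6] M [ 0.03  0.   -0.02] q [-0.56  0.22  1.73 -0.    1.19 -1.72]
shift40 [0.017 0.004 1.73 ] turn [-0.   -0.03 -0.49]
```

Call:
move_arm --series "-1 0.01 0 0.6 0 0 -0.5;-1 0 0 0.6 0 0 0;-1 0 0 0.5 0 0 0;-1 0 0 0 0 0 0;1 0 0 0 0 0 0;1 0 0 0 0 0 0;1 0 0 0 0 0 0;1 0 0 0 0 0 0;1 0 0 0 0 0 0;1 0 0 0 0 0 0" --grip_force 60

```text
clock: 4.65
eef_pos: [478.8, -300.4, 166.9]
tcp_rot: [-3.14, 0.01, 2.727]
contact_force: [0.2, 0.2, -0.1]
opening: -0.0
```

```bash
python3 -c "
from h import *
delta((474.3,-297.7,159),2.735)"
```

```text
t 4.65 pos [ 478.8 -300.4  166.9] rpy [-3.1401  0.0095  2.7266] F [ 0.2  0.2 -0.1] M [ 0.03  0.   -0.01] q [-0.56  0.28  1.8  -0.    1.06 -1.72]
shift40 [0.132 0.016 0.196] turn [-0.09  0.54 -0.48]
```

Opening reads 0, which shouldn't happen with the bar between the pads. I'll look.

Run:
```python
from h import *
c=vision.camera_params("wrist"); w=vision.grab_frame("wrist"); s=vision.grab_frame("scene")
a=w[200:480,120:520]; b=cv2.resize(s[110:230,170:350],(600,400)) 
cv2.imwrite("pics/g.png",np.vstack([cv2.resize(a,(400,280)),cv2.resize(s[100:240,160:360],(400,280),interpolation=cv2.INTER_CUBIC)])[:,:,::-1])
print(r.sense()["opening"])
```

```text
0.000415561472998004
```

View pics/g.png

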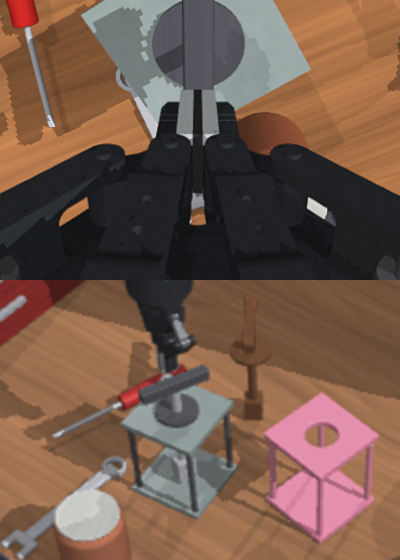

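Run:
```python
from h import *
cs=vision.camera_params("scene");cw=vision.camera_params("wrist");ct=vision.camera_params("top")
for n,X in dict(tcp=(478.8,-300.4,166.9),barmid=(474.3,-297.7,178),b1=(433.3,-280,186),b2=(515.4,-315.4,186),tcp200=(478.8,-300.4,200)).items(): print(n,proj(cs,X)," wcrop",proj(cw,X)-[120,200], "scrop",(proj(cs,X)-[160,100])*2+[0,280])
w=vision.grab_frame("wrist");cv2.imwrite("pics/w2.png",cv2.resize(w[220:430,180:460],(800,600),interpolation=cv2.INTER_CUBIC)[:,:,::-1])
```

```text
tcp [246.19471757 155.4593639 ]  wcrop [197.93223206  73.4427195 ] scrop [172.38943514 390.91872781]
barmid [247.86210545 151.64402382]  wcrop [199.34357955  72.14648389] scrop [175.7242109  383.28804764]
b1 [264.10502883 142.77087264]  wcrop [198.94724506 -19.3543563 ] scrop [208.21005765 365.54174528]
b2 [230.72058568 155.96142115]  wcrop [199.86473397 162.45870935] scrop [141.44117136 391.9228423 ]
tcp200 [245.00019738 145.72063946]  wcrop [197.94933837 103.01301348] scrop [170.00039476 371.44127893]
```

View pics/w2.png

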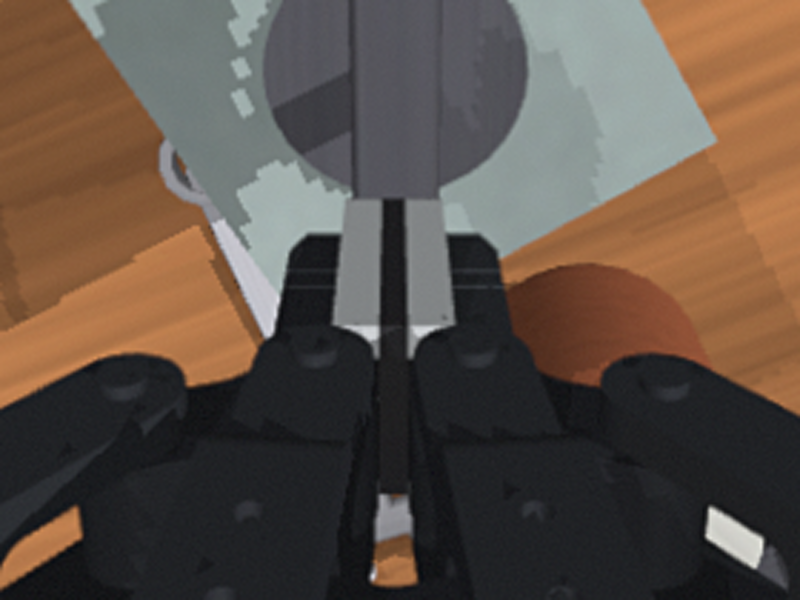

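Wrist view: the pads are shut directly above the bar (tips at about image (318,290)), not around it, so the tips are higher than I assumed. I'll check the tip geometry against the first wrist picture.

Run:
```python
from h import *
c=vision.camera_params("wrist"); v=np.load("w1.npy"); c1=dict(c,position=v[:3],rotation=v[3:])
A=R.from_euler("xyz",[3.13666,-0.01615,2.6567]); p0=np.array([477.5,-286.8,294.3])
for z in(0,-13,-19,-32): print("open",z,[proj(c1,p0+A.apply([x,y,z])).round(0) for y in(-42.5,42.5) for x in (-11,11)])
s=r.sense();B=R.from_euler("xyz",s["tcp_rot"])
for z in(0,-10,-19): print("shut",z,[proj(c,s["eef_pos"]+B.apply([x,0,z])).round(0) for x in(-11,11)])
print(s["eef_pos"],s["joint_efforts"].round(1),s["contact_force"])
```

```text
open 0 [array([236., 293.]), array([233., 253.]), array([400., 292.]), array([403., 252.])]
open -13 [array([231., 305.]), array([227., 262.]), array([406., 303.]), array([409., 261.])]
open -19 [array([228., 310.]), array([224., 267.]), array([409., 309.]), array([412., 265.])]
open -32 [array([221., 324.]), array([217., 277.]), array([415., 323.]), array([419., 276.])]
shut 0 [array([318., 293.]), array([318., 253.])]
shut -10 [array([318., 302.]), array([318., 260.])]
shut -19 [array([318., 310.]), array([318., 266.])]
[ 478.77975573 -300.38711344  166.80831155] [  0.  -53.5 -32.4  -0.   -0.1   0. ] [-0.32784564 -0.26045548  0.18123684]
```

Call:
move_arm --series "-1 0.13 0.02 -0.1 0 0.5 -0.5;-1 0 0 0 0 0 0;-1 0 0 0 0 0 0;-1 0 0 0 0 0 0;-1 0 0 0 0 0 0;-1 0 0 0 0 0 0"

```text
clock: 5.55
eef_pos: [473.9, -297.3, 171.0]
tcp_rot: [-3.14, -0.0, 2.736]
contact_force: [-0.7, 0.3, 0.0]
opening: 1.001
```

Run:
```python
from h import *
delta((474.3,-297.7,147),2.735)
c=vision.camera_params("wrist"); w=vision.grab_frame("wrist"); s=r.sense()
cv2.imwrite("pics/w3.png",w[:,:,::-1]);B=R.from_euler("xyz",s["tcp_rot"]);sc=vision.grab_frame("scene")
# sizes of gray pads: where is pad tip
cs=vision.camera_params("scene")
cv2.imwrite("pics/s3.png",np.hstack([cv2.resize(sc[60:200,180:320],(400,400),interpolation=cv2.INTER_CUBIC),cv2.resize(w[180:480,140:500],(400,400))])[:,:,::-1])
for z in(0,-13,-32,-50): print(z,[(proj(cs,s["eef_pos"]+B.apply([0,y,z]))-[180,60])*400/140 for y in(-42.5,42.5)],[(proj(c,s["eef_pos"]+B.apply([11,y,z]))-[140,180])*[400/360,400/300]+[400,0] for y in(-42.5,42.5)])
```

```text
t 5.55 pos [ 473.9 -297.3  171. ] rpy [-3.1401e+00 -2.0000e-04  2.7360e+00] F [-0.7  0.3  0. ] M [0.01 0.02 0.01] q [-0.56  0.27  1.8  -0.    1.07 -1.73]
shift40 [-0.012 -0.005  0.599] turn [-0.09 -0.01  0.06]
0 [array([173.27222036, 236.84466264]), array([217.89204318, 299.34641709])] [array([503.20577299,  96.76105428]), array([692.25989827,  97.07342926])]
-13 [array([171.86280281, 225.94485886]), array([216.75427312, 288.5626559 ])] [array([496.80836789, 108.60896961]), array([698.76314191, 108.93780419])]
-32 [array([169.7676713 , 209.74466107]), array([215.06214502, 272.52731004])] [array([485.74816431, 129.14112425]), array([710.00470397, 129.49608069])]
-50 [array([167.74318626, 194.09368588]), array([213.42615742, 257.02694077])] [array([472.81660834, 153.22763219]), array([723.14545115, 153.6089505 ])]
```

View pics/s3.png

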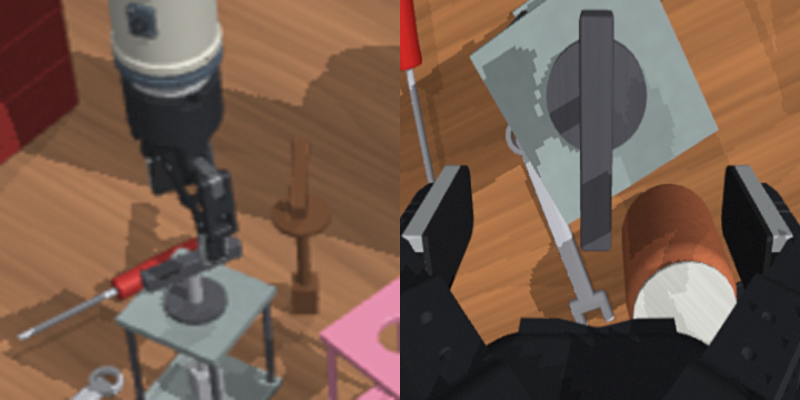

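The picture shows the open pad tips about 50–58 mm behind the reported TCP, more than the nominal 13 mm. So the tips are about 40 mm higher than I assumed. I'll go lower in checked steps.

Call:
move_arm --series "-1 0 0 0.4 0 0 0;-1 0 0 0.4 0 0 0;-1 0 0 0.35 0 0 0;-1 0 0 0 0 0 0;-1 0 0 0 0 0 0"

```text
clock: 6.28
eef_pos: [473.0, -296.8, 120.3]
tcp_rot: [-3.14, -0.003, 2.736]
contact_force: [0.6, -0.3, 0.0]
opening: 0.997
```

Run:
```python
from h import *
delta((474.3,-297.7,119),2.735)
c=vision.camera_params("wrist"); w=vision.grab_frame("wrist"); s=r.sense()
B=R.from_euler("xyz",s["tcp_rot"]);sc=vision.grab_frame("scene")
cs=vision.camera_params("scene")
cv2.imwrite("pics/s4.png",np.hstack([cv2.resize(sc[60:200,180:320],(400,400),interpolation=cv2.INTER_CUBIC),cv2.resize(w[180:480,140:500],(400,400))])[:,:,::-1])
```

```text
t 6.275 pos [ 473.  -296.8  120.3] rpy [-3.1405e+00 -2.6000e-03  2.7361e+00] F [ 0.6 -0.3  0. ] M [ 0.02 -0.    0.01] q [-0.56  0.33  1.84 -0.    0.97 -1.73]
shift40 [-0.038 -0.008  0.032] turn [-0.06 -0.15  0.06]
```

View pics/s4.png

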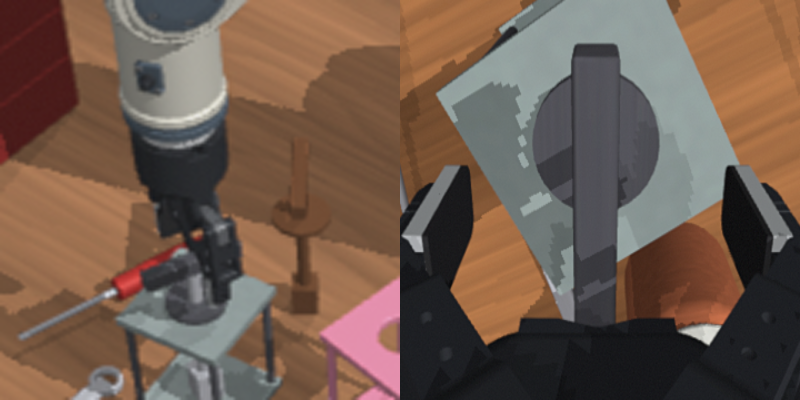

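Now the fingers straddle the bar, centred on it (pads at 470 and 725, bar at about 597), with open tips at z of about 170. Closing.

Call:
move_arm --series "1 0 0 0 0 0 0;1 0 0 0 0 0 0;1 0 0 0 0 0 0;1 0 0 0 0 0 0;1 0 0 0 0 0 0;1 0 0 0 0 0 0" --grip_force 80

```text
clock: 7.12
eef_pos: [473.9, -297.6, 122.0]
tcp_rot: [-3.14, 0.0, 2.736]
contact_force: [-0.4, -0.1, -0.0]
opening: 0.142
```

Run:
```python
from h import *
print(r.sense()["opening"]); delta((474.3,-297.7,119),2.735)
```

```text
0.14241043337592527
t 7.125 pos [ 473.9 -297.6  122. ] rpy [-3.1397e+00  4.0000e-04  2.7361e+00] F [-0.4 -0.1 -0. ] M [ 0.    0.02 -0.  ] q [-0.56  0.33  1.84 -0.    0.97 -1.73]
shift40 [-0.011  0.001  0.076] turn [-0.11  0.03  0.06]
```

Call:
move_arm --series "1 0 0 -0.4 0 0 0;1 0 0 -0.7 0 0 0;1 0 0 -0.8 0 0 0;1 0 0 -0.8 0 0 0;1 0 0 -0.8 0 0 0;1 0 0 -0.1 0 0 0"

```text
clock: 7.88
eef_pos: [472.6, -296.0, 272.5]
tcp_rot: [-3.141, -0.003, 2.736]
contact_force: [0.6, -0.4, -3.2]
opening: 0.143
```

Call:
move_arm --series "1 0.05 0.4 0 0 0 0;1 0.05 0.8 0 0 0 0;1 0.05 0.8 0 0 0 0;1 0.05 0.8 0 0 0 0;1 0.05 0.8 0 0 0 0;1 0.05 0.8 0 0 0 0;1 0.05 0.8 0 0 0 0;1 0.05 0.8 0 0 0 0;1 0 0.3 0 0 0 0;1 0 0 0 0 0 0;1 0 0 0 0 0 0"

```text
clock: 9.25
eef_pos: [550.7, -40.4, 256.6]
tcp_rot: [-3.139, -0.028, 2.737]
contact_force: [-0.3, 0.4, -2.6]
opening: 0.149
```

Run:
```python
from h import *
delta((592.6,29.6,262),2.736)
c=vision.camera_params("wrist"); w=vision.grab_frame("wrist"); np.save("w5.npy",np.r_[c["position"],c["rotation"]])
t=vision.grab_frame("top");sc=vision.grab_frame("scene")
for n,i in(("w5",w),("t5",t),("s5",sc)):cv2.imwrite(f"pics/{n}.png",i[:,:,::-1])
print(proj(c,(593,30,118)))
```

```text
t 9.25 pos [550.7 -40.4 256.6] rpy [-3.1389 -0.0279  2.7369] F [-0.3  0.4 -2.6] M [-0.03  0.02  0.01] q [-0.08  0.2   1.69  0.01  1.28 -1.25]
shift40 [-0.269  2.022 -0.149] turn [-0.15 -1.6   0.05]
[412.44901292 230.20003741]
```

View pics/w5.png

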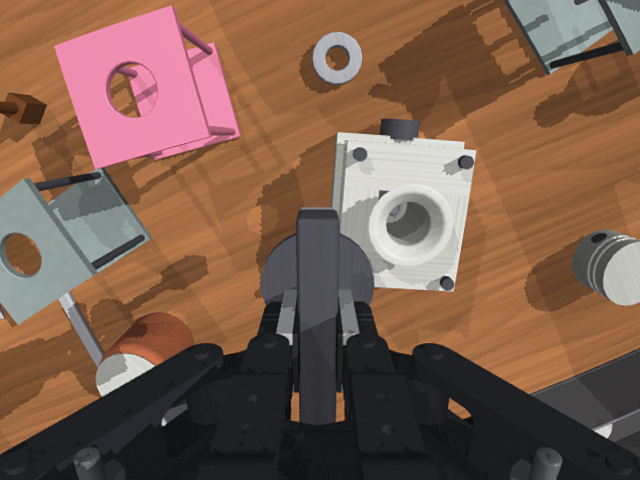

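Run:
```python
from h import *
v=np.load("w5.npy");cw=dict(vision.camera_params("wrist"),position=v[:3],rotation=v[3:])
out=[]
for n,c,(x,y),w in(("w5",cw,(412,223),56),("t5",vision.camera_params("top"),(300,215),26),("s5",vision.camera_params("scene"),(328,266),26)):
    g=cv2.cvtColor(cv2.imread(f"pics/{n}.png"),cv2.COLOR_BGR2GRAY)[y-w:y+w,x-w:x+w]
    out.append(cv2.resize(g,(400,400),interpolation=cv2.INTER_CUBIC))
    s=4; g=cv2.resize(g,None,fx=s,fy=s,interpolation=cv2.INTER_CUBIC)
    for th in range(60,250,15):
        for k in cv2.findContours((g<th).astype(np.uint8),cv2.RETR_LIST,cv2.CHAIN_APPROX_NONE)[0]:
            if len(k)<60*w/26: continue
            (a,b),(d1,d2),_=cv2.fitEllipse(k); fill=cv2.contourArea(k)/(np.pi*d1*d2/4+1e-9)
            if d1/s>10*w/26 and d2/s<1.7*w and d1/d2>.65 and .9<fill<1.1:
                p=((a+.5)/s-.5+x-w,(b+.5)/s-.5+y-w); q=onz(c,p,118);e=onz(c,(p[0]+d2/s,p[1]),118)
                print(n,th,np.round(p,1),"d",round(d1/s,1),round(d2/s,1),"mm",np.round(np.linalg.norm(e-q),1),q[:2].round(1))
cv2.imwrite("pics/z5.png",np.hstack(out[:2]))
cv2.imwrite("pics/z5.png",np.hstack([cv2.resize(o,(266,266)) for o in out]))
```

```text
w5 120 [410.5 223. ] d 37.2 44.6 mm 38.9 [586.3  30.5]
w5 135 [413.5 220.5] d 37.2 56.0 mm 49.0 [585.3  33.7]
w5 150 [413.6 219. ] d 45.4 57.2 mm 50.1 [584.1  34.2]
w5 165 [414.1 219.1] d 50.4 58.0 mm 50.8 [584.4  34.6]
w5 180 [414.4 219.5] d 53.5 59.5 mm 52.1 [584.7  34.7]
w5 195 [414.4 219.6] d 54.9 62.2 mm 54.5 [584.9  34.7]
w5 210 [414.3 220.2] d 56.9 66.5 mm 58.4 [585.3  34.4]
s5 120 [330.5 268.1] d 10.8 15.9 mm 35.1 [596.3  38.5]
s5 135 [331.1 268. ] d 12.3 17.6 mm 38.9 [595.4  39.4]
s5 150 [331.4 267.6] d 13.4 19.3 mm 42.6 [594.1  39.4]
s5 165 [330.9 267.1] d 15.2 21.2 mm 46.9 [593.6  37.7]
s5 180 [330.7 266.7] d 16.4 23.0 mm 50.8 [593.1  36.7]
s5 195 [330.7 266.4] d 17.5 24.1 mm 53.5 [592.4  36.3]
s5 210 [330.6 266.1] d 18.9 26.0 mm 57.6 [591.9  35.6]
```

View pics/z5.png

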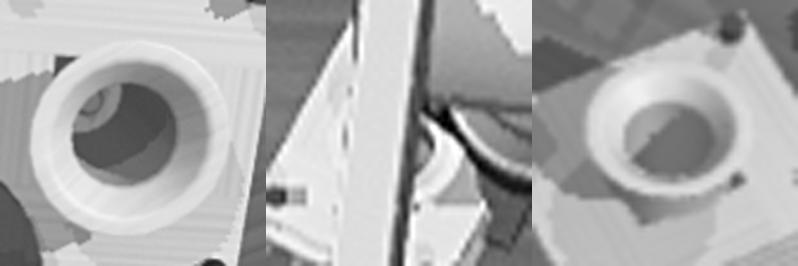

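Run:
```python
from h import *
v=np.load("w5.npy");cw=dict(vision.camera_params("wrist"),position=v[:3],rotation=v[3:]);cs=vision.camera_params("scene");ct=vision.camera_params("top")
for n,c,p,z in(("w outer",cw,(410.7,225.1),118),("w bore",cw,(408.8,223.4),108),("w nose",cw,(395.2,210),39),("s outer",cs,(328.5,265.5),118),("s bore",cs,(328.6,267.6),108),("w stand hole",cw,(22,255),130)):
    a=onz(c,p,z);b=onz(c,(p[0]+10,p[1]),z);print(n,a[:2].round(1),"mm/px",round(np.linalg.norm(b-a)/10,3))
# top first picture (unobstructed)
x,y,w,s=300,215,26,5.115
g=cv2.cvtColor(cv2.imread("pics/top.png"),cv2.COLOR_BGR2GRAY)[y-w:y+w,x-w:x+w];cv2.imwrite("pics/z6.png",np.hstack([cv2.resize(cv2.imread("pics/top.png")[y-w:y+w,x-w:x+w],(600,600),interpolation=cv2.INTER_CUBIC)]))
```

```text
w outer [588.1  30.1] mm/px 0.869
w bore [589.1  30.4] mm/px 0.894
w nose [590.6  31.1] mm/px 1.065
s outer [593.4  31. ] mm/px 2.217
s bore [592.2  30.6] mm/px 2.231
w stand hole [ 475.4 -295.8] mm/px 1.009
```

View pics/z6.png

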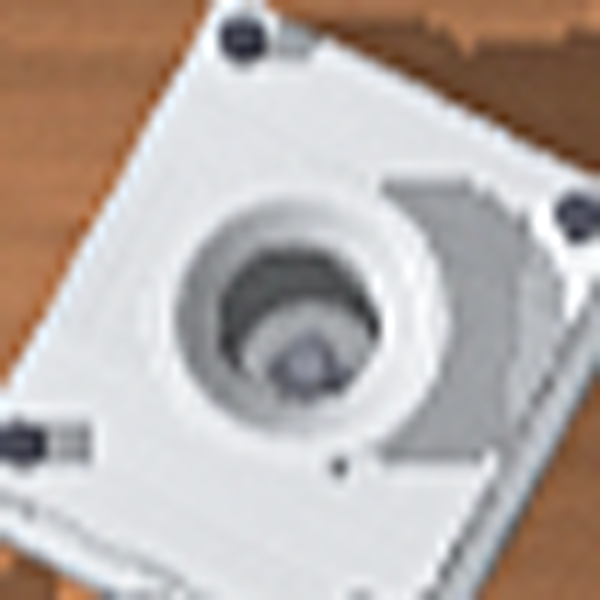

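Run:
```python
from h import *
ct=vision.camera_params("top")
for n,p,z in(("bore",(299.5,215.8),108),("nose",(299.9,220.4),39)): print(n,onz(ct,p,z)[:2].round(1))
```

```text
bore [590.8  30. ]
nose [587.8  31.1]
```

Call:
move_arm --series "1 -0.05 0.5 -0.08 -0.15 -1.6 0;1 -0.05 0.5 -0.04 0 0 0;1 -0.05 0.5 -0.03 0 0 0;1 -0.05 0.5 0 0 0 0;1 0 0 0 0 0 0;1 0 0 0 0 0 0"

```text
clock: 10.15
eef_pos: [592.4, 31.4, 263.0]
tcp_rot: [-3.141, 0.0, 2.734]
contact_force: [-0.0, 0.4, -3.8]
opening: 0.147
```

Run:
```python
from h import *
delta((590,30.7,240),2.736)
```

```text
t 10.15 pos [592.4  31.4 263. ] rpy [-3.1411e+00  5.0000e-04  2.7337e+00] F [-0.   0.4 -3.8] M [-0.03 -0.    0.01] q [ 0.05  0.24  1.62 -0.    1.28 -1.11]
shift40 [ 0.048 -0.038  0.576] turn [-0.03  0.03 -0.13]
```

Call:
move_arm --series "1 0.05 -0.04 0.25 0 0 0;1 0 0 0.3 0 0 0;1 0 0 0 0 0 0;1 0 0 0 0 0 0"

```text
clock: 10.65
eef_pos: [588.7, 29.5, 238.6]
tcp_rot: [-3.14, -0.001, 2.733]
contact_force: [0.7, -0.3, -2.5]
opening: 0.148
```

Run:
```python
from h import *
delta((590,30.7,205),2.736)
```

```text
t 10.65 pos [588.7  29.5 238.6] rpy [-3.1400e+00 -1.0000e-03  2.7326e+00] F [ 0.7 -0.3 -2.5] M [ 0.12 -0.03 -0.01] q [ 0.05  0.26  1.66 -0.    1.23 -1.11]
shift40 [-0.019  0.041  0.841] turn [-0.09 -0.06 -0.2 ]
```

Call:
move_arm --series "1 -0.02 0.04 0.2 0 0 0;1 0 0 0.2 0 0 0;1 0 0 0.2 0 0 0;1 0 0 0.2 0 0 0;1 0 0 0 0 0 0"

```text
clock: 11.28
eef_pos: [590.1, 30.6, 204.3]
tcp_rot: [-3.14, -0.001, 2.732]
contact_force: [0.5, -0.2, -3.0]
opening: 0.145
```

Run:
```python
from h import *
delta((590,30.7,165),2.736)
```

```text
t 11.275 pos [590.1  30.6 204.3] rpy [-3.1399e+00 -1.1000e-03  2.7324e+00] F [ 0.5 -0.2 -3. ] M [-0.01 -0.01 -0.06] q [ 0.05  0.29  1.69 -0.    1.16 -1.11]
shift40 [0.001 0.002 0.982] turn [-0.09 -0.06 -0.21]
```

Inside the bore (mouth at about z 94) with no contact. I'll go on down towards the nose.

Call:
move_arm --series "1 0 0 0.25 0 0 0;1 0 0 0.25 0 0 0;1 0 0 0.25 0 0 0;1 0 0 0.25 0 0 0;1 0 0 0.2 0 0 0;1 0 0 0 0 0 0"

```text
clock: 12.02
eef_pos: [589.9, 30.6, 152.6]
tcp_rot: [-3.14, -0.001, 2.732]
contact_force: [-0.8, 0.0, -3.2]
opening: 0.151
```

Run:
```python
from h import *
delta((590,30.7,145),2.736)
```

```text
t 12.025 pos [589.9  30.6 152.6] rpy [-3.1398e+00 -1.4000e-03  2.7324e+00] F [-0.8  0.  -3.2] M [0.04 0.02 0.05] q [ 0.05  0.34  1.74 -0.    1.06 -1.11]
shift40 [-0.001  0.004  0.191] turn [-0.1  -0.08 -0.2 ]
```

Call:
move_arm --series "1 0 0 0.08 0 0 0;1 0 0 0.08 0 0 0;1 0 0 0.08 0 0 0;1 0 0 0.08 0 0 0;1 0 0 0.05 0 0 0"

```text
clock: 12.65
eef_pos: [593.6, 30.9, 142.2]
tcp_rot: [3.14, 0.006, 2.732]
contact_force: [-3.3, -0.9, 14.5]
opening: 0.149
```

Run:
```python
from h import *
delta((590,30.7,145),2.736)
```

```text
t 12.65 pos [593.6  30.9 142.2] rpy [3.1397 0.0057 2.7324] F [-3.3 -0.9 14.5] M [-0.01  1.37  0.01] q [ 0.05  0.35  1.75 -0.    1.03 -1.11]
shift40 [ 0.081 -0.04  -0.071] turn [ 0.11  0.33 -0.21]
```

Call:
move_arm --series "1 0.04 0 0.02 0 0 5;1 0.02 0 0.05 0 0 6;1 0 0 0.06 0 0 6;1 0 0 0.06 0 0 6;1 0 0 0.06 0 0 6"

```text
clock: 13.28
eef_pos: [592.7, 31.2, 139.7]
tcp_rot: [3.135, 0.007, 2.212]
contact_force: [-4.4, -1.5, -1.5]
opening: 0.145
```

Run:
```python
from h import *
delta((591,30.7,145),r.sense()["tcp_rot"][2])
```

```text
t 13.275 pos [592.7  31.2 139.7] rpy [3.1349 0.0074 2.2119] F [-4.4 -1.5 -1.5] M [-0.28  1.38 -0.02] q [ 0.05  0.35  1.76 -0.    1.02 -0.59]
shift40 [ 0.014 -0.04  -0.134] turn [0.38 0.43 0.  ]
```

Call:
move_arm --series "1 0.02 -0.02 0.1 0.3 0.3 0;1 0 0 0.1 0 0 0;1 0 0 0.1 0 0 0"

```text
clock: 13.65
eef_pos: [590.8, 31.1, 126.6]
tcp_rot: [-3.141, 0.001, 2.216]
contact_force: [-1.2, -0.7, -2.3]
opening: 0.148
```

Run:
```python
from h import *
delta((591,30.7,125),r.sense()["tcp_rot"][2])
```

```text
t 13.65 pos [590.8  31.1 126.6] rpy [-3.1413e+00  1.5000e-03  2.2163e+00] F [-1.2 -0.7 -2.3] M [-0.2   0.44  0.03] q [ 0.05  0.37  1.77 -0.    1.   -0.59]
shift40 [-0.01  -0.001  0.041] turn [-0.02  0.09 -0.  ]
```

Dropped 15.6 mm, so the key is seated on the square. Turning clockwise now.

Call:
move_arm --series "1 0 0 0.02 0 0 0;1 0 0 0 0 0 8;1 0 0 0 0 0 8;1 0 0 0 0 0 8;1 0 0 0 0 0 8;1 0 0 0 0 0 8;1 0 0 0 0 0 8"

```text
clock: 14.52
eef_pos: [590.6, 31.2, 125.1]
tcp_rot: [-3.141, 0.002, 1.358]
contact_force: [-1.1, -0.8, -1.7]
opening: 0.145
```

Run:
```python
from h import *
delta((591,31,125),r.sense()["tcp_rot"][2])
```

```text
t 14.525 pos [590.6  31.2 125.1] rpy [-3.1414e+00  1.7000e-03  1.3582e+00] F [-1.1 -0.8 -1.7] M [-0.17  0.41  0.2 ] q [ 0.05  0.37  1.77 -0.    1.    0.26]
shift40 [-0.002  0.011  0.003] turn [-0.01  0.1  -0.  ]
```

Call:
move_arm --series "1 0 0 0 0 0 8;1 0 0 0 0 0 8;1 0 0 0 0 0 8;1 0 0 0 0 0 8"

```text
clock: 15.02
eef_pos: [591.0, 31.0, 125.1]
tcp_rot: [3.14, 0.002, 0.784]
contact_force: [-1.2, -0.2, -1.7]
opening: 0.145
```

Run:
```python
from h import *
delta((591,31,125),r.sense()["tcp_rot"][2])
```

```text
t 15.025 pos [591.   31.  125.1] rpy [3.1399e+00 1.6000e-03 7.8450e-01] F [-1.2 -0.2 -1.7] M [-0.25  0.52  0.66] q [ 0.05  0.37  1.77 -0.    1.    0.84]
shift40 [-0.    -0.001  0.003] turn [0.09 0.09 0.  ]
```

Call:
move_arm --series "1 0 0 0 0 0 5;1 0 0 0 0 0 5"

```text
clock: 15.28
eef_pos: [591.3, 30.8, 125.2]
tcp_rot: [3.138, 0.002, 0.608]
contact_force: [-1.7, -0.2, -2.6]
opening: 0.146
```

Run:
```python
from h import *
delta((591,31,125),r.sense()["tcp_rot"][2])
```

```text
t 15.275 pos [591.3  30.8 125.2] rpy [3.1384e+00 1.5000e-03 6.0850e-01] F [-1.7 -0.2 -2.6] M [-0.15  0.42  1.42] q [ 0.05  0.37  1.77 -0.    1.    1.02]
shift40 [-0.004 -0.009  0.004] turn [0.18 0.09 0.  ]
```

Torque climbs to 1.4 N·m against about 0.15 of friction: that is the hard stop. I'll back off into the play and check.

Call:
move_arm --series "1 0 0 0 0 0 1;1 0 0 0 0 0 -8;1 0 0 0 0 0 -8;1 0 0 0 0 0 -8;1 0 0 0 0 0 0"

```text
clock: 15.9
eef_pos: [591.7, 31.3, 125.2]
tcp_rot: [3.139, 0.002, 1.027]
contact_force: [-1.0, -0.2, -3.5]
opening: 0.146
```

Run:
```python
from h import *
delta((591,31,125),r.sense()["tcp_rot"][2])
```

```text
t 15.9 pos [591.7  31.3 125.2] rpy [3.1393e+00 1.7000e-03 1.0272e+00] F [-1.  -0.2 -3.5] M [-0.14  0.24  0.08] q [ 0.05  0.37  1.77 -0.    1.    0.6 ]
shift40 [-0.016 -0.011  0.004] turn [0.13 0.1  0.  ]
```

Call:
move_arm --series "1 0 0 0 0 0 -4;1 0 0 -0.2 0 0 0;1 0 0 -0.3 0 0 0;1 0 0 -0.3 0 0 0"

```text
clock: 16.4
eef_pos: [592.0, 31.6, 158.7]
tcp_rot: [3.14, 0.001, 1.088]
contact_force: [-0.6, 0.3, -3.2]
opening: 0.146
```

Run:
```python
from h import *
delta((591,31,262),2.736)
```

```text
t 16.4 pos [592.   31.6 158.7] rpy [3.1395e+00 1.1000e-03 1.0877e+00] F [-0.6  0.3 -3.2] M [0.02 0.   0.03] q [ 0.05  0.34  1.74 -0.    1.07  0.54]
shift40 [-0.029 -0.01  -2.582] turn [ 4.000e-02  1.400e-01 -9.444e+01]
```

Call:
move_arm --series "1 0 0 -0.6 0 0 0;1 0 0 -0.8 0 0 0;1 0 0 -0.8 0 0 0;1 0 0 -0.5 0 0 0;1 0 0 -0.1 0 0 0;1 -0.4 0.05 0 0 0 0;1 -0.75 0.1 0 0 0 0;1 -0.75 0.1 0 0 0 0;1 -0.75 0.1 0 0 0 0;1 -0.75 0.1 0 0 0 0;1 -0.75 0.1 0 0 0 0;1 -0.75 0.1 0 0 0 0;1 -0.75 0.1 0 0 0 0;1 -0.75 0.1 0 0 0 0;1 -0.75 0.1 0 0 0 0;1 -0.75 0.1 0 0 0 0;1 -0.3 0 0 0 0 0;1 0 0 0 0 0 0"

```text
clock: 18.65
eef_pos: [458.2, -292.3, 267.3]
tcp_rot: [-3.131, 0.002, 1.076]
contact_force: [-0.2, -1.1, -3.4]
opening: 0.14
```

Call:
move_arm --series "1 0 0 0 0 0 -10.5;1 0 0 0 0 0 -10.5;1 0 0 0 0 0 -10.5;1 0 0 0 0 0 -10.5;1 0 0 0 0 0 -10.5;1 0 0 0 0 0 -10.5;1 0 0 0 0 0 -10.5;1 0 0 0 0 0 -10.5;1 0 0 0 0 0 -9;1 0 0 0 0 0 0"

```text
clock: 19.9
eef_pos: [459.2, -281.6, 264.1]
tcp_rot: [3.137, -0.016, 2.741]
contact_force: [0.3, 0.5, -2.4]
opening: 0.147
```

Run:
```python
from h import *
delta((473.9,-297.6,262),2.736)
```

```text
t 19.9 pos [ 459.2 -281.6  264.1] rpy [ 3.1374 -0.0158  2.7408] F [ 0.3  0.5 -2.4] M [ 0.04 -0.03  0.04] q [-0.55  0.16  1.72  0.    1.27 -1.72]
shift40 [-0.496 -0.226  0.045] turn [ 0.24 -0.9   0.27]
```

Call:
move_arm --series "1 -0.25 -0.12 0 0.24 -0.9 0.27;1 -0.25 -0.11 0.1 0 0 0;1 0 0 0 0 0 0;1 0 0 0 0 0 0"

```text
clock: 20.4
eef_pos: [475.4, -298.4, 259.2]
tcp_rot: [-3.142, 0.001, 2.729]
contact_force: [-0.4, 0.3, -3.3]
opening: 0.144
```

Run:
```python
from h import *
delta((473.9,-297.6,250),2.736)
```

```text
t 20.4 pos [ 475.4 -298.4  259.2] rpy [-3.1416e+00  6.0000e-04  2.7288e+00] F [-0.4  0.3 -3.3] M [ 0.02  0.02 -0.04] q [-0.56  0.19  1.69  0.    1.25 -1.72]
shift40 [0.043 0.004 0.23 ] turn [-0.    0.04 -0.41]
```

Call:
move_arm --series "1 0.02 0 0.2 0 0 0;1 0 0 0.2 0 0 0;1 0 0 0.25 0 0 0;1 0 0 0.25 0 0 0;1 0 0 0.25 0 0 0;1 0 0 0 0 0 0"

```text
clock: 21.15
eef_pos: [473.7, -297.5, 209.0]
tcp_rot: [3.141, -0.001, 2.728]
contact_force: [-0.2, 0.9, -3.0]
opening: 0.142
```

Run:
```python
from h import *
delta((474.3,-297.8,140),2.736)
```

```text
t 21.15 pos [ 473.7 -297.5  209. ] rpy [ 3.1412e+00 -1.4000e-03  2.7281e+00] F [-0.2  0.9 -3. ] M [0.01 0.04 0.02] q [-0.56  0.24  1.76  0.    1.15 -1.72]
shift40 [-2.000e-02 -1.000e-03  1.724e+00] turn [ 0.02 -0.08 -0.45]
```

Call:
move_arm --series "1 -0.02 0 0.3 0 0 0;1 0 0 0.35 0 0 0;1 0 0 0.35 0 0 0;1 0 0 0.35 0 0 0;1 0 0 0.25 0 0 0;1 0 0 0.1 0 0 0;1 0 0 0.1 0 0 0;1 0 0 0.1 0 0 0;1 0 0 0 0 0 0"

```text
clock: 22.28
eef_pos: [474.9, -298.1, 127.9]
tcp_rot: [3.141, -0.001, 2.728]
contact_force: [0.2, 1.4, -3.2]
opening: 0.146
```

Run:
```python
from h import *
delta((474.3,-297.8,122),2.736)
```

```text
t 22.275 pos [ 474.9 -298.1  127.9] rpy [ 3.1414e+00 -5.0000e-04  2.7281e+00] F [ 0.2  1.4 -3.2] M [-0.01  0.03  0.  ] q [-0.56  0.32  1.83  0.    0.99 -1.72]
shift40 [0.016 0.001 0.149] turn [ 0.01 -0.03 -0.45]
```

Call:
move_arm --series "1 0.01 0 0.06 0 0 0;1 0 0 0.05 0 0 0;1 0 0 0.05 0 0 0;1 0 0 0.02 0 0 0"

```text
clock: 22.78
eef_pos: [475.0, -298.3, 121.9]
tcp_rot: [-3.141, 0.001, 2.728]
contact_force: [-4.2, 2.3, 12.5]
opening: 0.146
```

Run:
```python
from h import *
delta((474.3,-297.8,122),2.736)
```

```text
t 22.775 pos [ 475.  -298.3  121.9] rpy [-3.1415e+00  1.1000e-03  2.7281e+00] F [-4.2  2.3 12.5] M [ 0.48  0.78 -0.01] q [-0.56  0.33  1.84  0.    0.97 -1.72]
shift40 [ 0.022  0.005 -0.001] turn [-0.01  0.07 -0.45]
```

Contact at z 121.9, the same height at which I gripped it, so the collar is on the plate. I'll ease the pressure slightly, open, then lift straight off.

Call:
move_arm --series "1 0.01 0 -0.02 0 0 0;-0.5 0 0 0 0 0 0;-1 0 0 0 0 0 0;-1 0 0 0 0 0 0;-1 0 0 0 0 0 0;-1 0 0 0 0 0 0;-1 0 0 0 0 0 0"

```text
clock: 23.65
eef_pos: [475.6, -298.7, 123.6]
tcp_rot: [-3.141, 0.003, 2.728]
contact_force: [0.5, 0.2, -0.4]
opening: 0.998
```

Call:
move_arm --series "-1 0 0 -0.2 0 0 0;-1 0 0 -0.5 0 0 0;-1 0 0 -0.8 0 0 0;-1 0 0 -0.8 0 0 0;-1 0 0 -0.8 0 0 0;-1 0 0 -0.8 0 0 0;-1 0 0 -0.4 0 0 0;-1 0 0 0 0 0 0;-1 0 0 0 0 0 0"

```text
clock: 24.78
eef_pos: [474.3, -298.0, 302.6]
tcp_rot: [-3.141, 0.003, 2.728]
contact_force: [0.1, -0.0, -0.0]
opening: 1.0
```

Run:
```python
from h import *
s=r.sense();print(s["opening"],s["eef_pos"],s["contact_force"])
w=vision.grab_frame("wrist");c=vision.camera_params("wrist");sc=vision.grab_frame("scene")
np.save("w9.npy",np.r_[c["position"],c["rotation"]]);cv2.imwrite("pics/w9.png",w[:,:,::-1])
cv2.imwrite("pics/s9.png",np.hstack([cv2.resize(sc[100:240,180:320],(400,400),interpolation=cv2.INTER_CUBIC),w[100:500-0,120:520][:400]if 0 else cv2.resize(w[60:360,170:470],(400,400),interpolation=cv2.INTER_CUBIC)])[:,:,::-1])
```

```text
0.9996583822506135 [ 474.26070238 -297.95107201  302.56747443] [ 0.07088278 -0.04535684 -0.01133327]
```

View pics/s9.png

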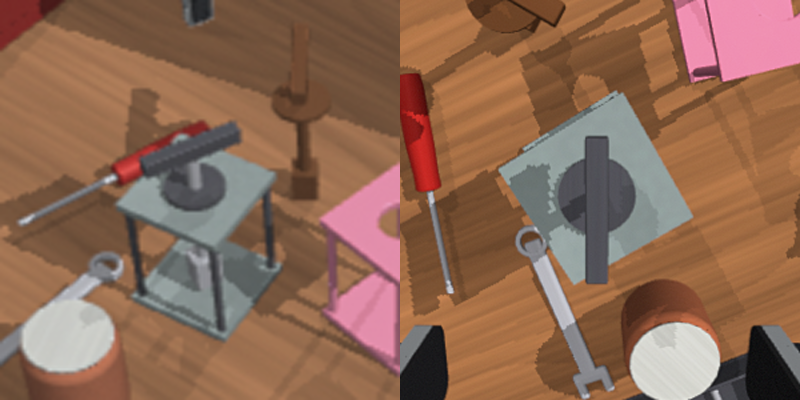

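Run:
```python
from h import *
v=np.load("w9.npy");c=dict(vision.camera_params("wrist"),position=v[:3],rotation=v[3:])
f=lambda x,y:(170+(x-400)*.75,60+y*.75)
a,b=[onz(c,f(*p),186) for p in((597,137),(597,283))];print("bar mid",(a+b)/2,np.linalg.norm(a-b))
print("collar",(onz(c,f(558,195),135)+onz(c,f(635,195),135))/2)
P=np.array([onz(c,f(*p),130)[:2] for p in((500,171),(623,96),(692,214),(573,285))]);print("plate",P.mean(0))
print(r.sign_off())
```

```text
bar mid [ 475.14864044 -298.29968897  186.        ] 89.53978083858225
collar [ 474.93614452 -298.53324049  135.        ]
plate [ 475.3125312  -298.37675056]
the job is handed in; nothing more can be done
None
```

The key has been used on the stem and hangs in its own stand again, and the job is handed in at about 25 s of the 67 s allowed.

**What I did**
- I found the key in the right-hand grey stand and lowered it down the well until it rested on the shoulder, at a reported TCP height of 142 mm.
- I turned it clockwise by feel until it dropped over the square, then on down to 125 mm, about 17 mm in all.
- I kept turning clockwise until the torque rose to 1.4 N·m, far above the stem's friction of about 0.15 N·m, which I take to be the stop.
- I then backed off into the play, drew the key out without resistance, and lowered it into its stand.

**Last checks**
- **Key in the stand:** the collar touched the plate at 121.9 mm, against 122.0 mm when I gripped it. In the last pictures the key hangs upright. Its bar middle and collar centre are within about 0.5 mm of the plate's centre.
- **Gripper:** it is clear, with no force on it.
- **Other parts:** those in the last picture (the tin, spanner and screwdriver) look unmoved. I did not measure them, and I did not look at the others again.

**What failed or disagreed**
- **First grasp:** it closed on air. The pictures put the fingertips about 40 mm behind the reported TCP, so I gripped at a lower reported height.
- **Well position:** the camera views differed by 3 to 5 mm in x. I used their mean, which fitted.
- **Stem angle:** it could not be read, so "shut" rests on the torque rise alone.

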